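Press test plates home in a thickness rack

ROBOT

A 6-joint arm with a two-finger parallel gripper is mounted at the origin on a cart in front of the work surface, level with it; the furniture and walls round the work are solid. World frame = base frame: x ahead of the robot, y to its left, z up, the work surface at z = 0. Lengths are in m, angles in rad, forces in N, time in s.
With the tool pointing down it reaches from about 0.25 to 0.775 m from the base axis. Payload 4 kg.
Tool frame: the origin (TCP) lies midway between the tips of the shut fingers; the grasp point (between the pads) lies 19 mm behind it (robot.tcp_to_grasp is the distance from the TCP to the grasp point, in m); z points along the fingers, y is the line along which they close (so a half turn about z gives the same grasp; the last joint's range is limited). The gripper opens to 94 mm and grips with 3 to 60 N. Pads are 16 mm wide; open, the fingers measure 119 mm over their backs; the gripper's body (75 mm by 177 mm) begins 78 mm behind the grasp point.
Start: joints at [-1.26, 0.087, 1.371, -0, 1.684, -0.103], TCP at [0.221, -0.504, 0.206] pointing down, gripper open.
Joint ranges: [-3.1, 3.1], [-0.76, 2.03], [0.27, 2.55], [-1.08, 4.22], [0.17, 2.65], [-2.57, 2.57]. Speed limits (rad/s): [2.79, 2.79, 3.14, 3.14, 3.14, 3.14].

INTERFACE

Orientations are given as [roll, pitch, yaw] about the fixed x, y, z axes, in that order (R = Rz(yaw) Ry(pitch) Rx(roll)).
In Python, from bench import robot, viewer gives the robot as it stands. The module is installed in compiled form; this text tells all that it offers.
- The arm moves only by the shell command python3 -m handwheel 'ROWS' [OPENING]. ROWS is JSON, a list of rows, each a list of 6 numbers: the shift along the tool's x, y, z in units of 0.2 m (1.0 is 0.2 m), then the turn, a rotation vector about the tool's x, y, z in units of 30 degrees (1.0 is 30 degrees). In form: [[x, y, z, wx, wy, wz], ...]. A call has 1 to 10 rows; each row is the pose to reach, as a shift and turn from the pose commanded when the call began, along the tool's axes at that moment; what a row does not reach only later rows make up. A row lasts 1/12 s, in which the tool goes at most 41.7 mm and 7.16 degrees, less where a joint would pass 70% of its speed; a pose out of reach is approached as far as the arm can. A call with a number of a shift or a turn outside -1 to 1 is refused whole. A call with a gripper value outside its range is refused whole. OPENING is the gripper's target within -1 to 1 (shut at 1, half-way at 0, fully open at -1), set as the call begins (- or left out, the last holds). The fingers move at their own pace and stop on an object; the grip force is fixed at half the most. Time passes only in rows, so rows that repeat a pose let the fingers close. It gives the time, the measured TCP pose, the force, the opening and the grip force at its end, in the units of the state.
- robot.get_obs(): the state, without advancing time (a new reading comes with each control period).
- viewer.snapshot(name): name is "scene" or "top"; returns the picture (420x560x3 uint8, red, green, blue); there is no depth.
- viewer.calibration(name): a dict with "fx", "fy", "cx", "cy" (pixels), "R" (3x3) and "t" (3): a world point X has camera coordinates R X + t. Camera axes: x right, y down, z forward; pixel columns grow to the right and rows downward; lengths in m; the calibration is good to about 2 mm. A picture is of the moment at which its call begins. calibration takes no time and is no camera call.
- robot.close_job(): hands the job in; it is judged then, once.
The state is a dict: "time": time; "joint_positions": joint angles; "qvel": joint speeds; "joint_torque": joint torques, N m; "tool_pos": TCP position; "ee_rot": TCP orientation; "wrist_force": force on the tool from outside, world axes, zero at the start; "wrist_torque": the same for the moment, N m; "width": finger opening in m; "finger_force": force on a finger pad.
Only numpy, scipy, OpenCV 4.12 (cv2) and the standard library are available. Lean on these libraries where they do the work, as an engineer would, in place of code of your own. Each camera call takes 0.05 s, during which the arm holds its last target. There are 200 camera calls.

TASK

Take the two aluminium test plates out of their small grey stands and sort them by thickness into the white slotted rack: each goes upright into the narrowest slot that will take it, so the widest slot stays empty. The slots' backstop has been shifted, so feel gently for it, then press each plate past the sprung roller until it is fully home on the slot floor. Do not force a plate where it does not go, and leave the other things on the bench where they are.

Things in the scene. Friction and masses are not known exactly. Their poses are not given: they have to be found in the camera images.
- plate_thick_mid (a point): Centre (half-way up) of the thicker bare aluminium plate: 13 mm thick (x), 50 mm wide (y), 90 mm tall (z), about 0.16 kg +-30 %. It starts upright and loose in its own stand, lower edge 6 mm and upper edge 96 mm above the worktop; pinch it across its thickness and pull straight up. It belongs in the middle slot.
- plate_thin_mid (a point): Centre (half-way up) of the thinner bare aluminium plate: 9 mm thick (x), 50 mm wide (y), 90 mm tall (z), about 0.11 kg +-30 %. It starts upright and loose in its own stand, lower edge 6 mm and upper edge 96 mm above the worktop; pinch it across its thickness and pull straight up. It belongs in the right-hand (narrowest) slot.
- stand_thick: Fixed small grey stand of the thicker plate, 60 (x) x 80 (y) x 28 mm tall, origin under its middle; plate pocket 22 mm deep, 1 mm clearance each side across the thickness. The two stands may swap sides.
- stand_thin: Fixed small grey stand of the thinner plate, 60 (x) x 80 (y) x 28 mm tall, origin under its middle; plate pocket 22 mm deep, 1 mm clearance each side across the thickness. The two stands may swap sides.
- rack: Thickness rack: fixed aluminium bed 112x250 mm carrying a white block (60 mm in x, 208 in y) with a row of three slots, each 56 mm long in y. Origin at worktop height under the middle slot; x points away from the robot, y left along the row. All slot floors are 20 mm above the worktop. Over 60 N in all between a plate and the rack, or over 30 N before it is in a slot, is forcing.
- backstop (a point): Middle of the NOMINAL backstop line, 65 mm above the worktop, axes as the rack. The real backstop, a straight wall along y, 14 mm thick, is the rear face of all slots and 10 mm higher than the level land in front of them (55 mm). It and the whole white block are clamped stiffly 0 to 16 mm off this point, either way along x; that shift is not measured. Feel for it gently.
- slot_wide (a point): Left slot, 18.6 mm wide in x; stays empty. Point: middle of the nominal rear face, at land height (55 mm). The slot reaches from the backstop towards the robot.
- slot_mid (a point): Middle slot, 14.6 mm wide in x, with a 2 mm 45-degree lead-in at its front edge, like the others. Point: middle of the nominal rear face, at land height. A plate held just above the land and moved along +x is over its slot when it touches the backstop; 2 to 4 N is enough to tell.
- slot_narrow (a point): Right slot, 10.6 mm wide in x. Point as for the middle slot; slots are 66 mm apart.
- roller (a point): Nominal place of the middle slot's sprung steel roller (35 mm above the worktop; every slot has one). It sticks 3 mm out of the slot's front face, its top about 23 mm above the slot floor. A plate's weight does not pass it: pushing past takes about 6 to 15 N, then the plate slides with drag to a hard stop on the floor: plate centre 65 mm, upper edge 110 mm above the worktop.
- timer: Bystander, leave alone: grey-white bench timer, 62x66x18 mm, lying flat; origin under its middle.
- forceps: Bystander, leave alone: steel forceps, 142 mm long, lying flat; origin under its middle.
- marker_black: Bystander, leave alone: black and white felt marker, 136 mm long, lying flat; origin under its middle.
- bottle_buffer: Bystander, leave alone: cream bottle with blue cap, 60 mm wide, 112 mm tall; origin under its middle.
- bottle_amber: Bystander, leave alone: amber bottle with black cap, 54 mm wide, 105 mm tall; origin under its middle.
- petri_0: Bystander, leave alone: covered petri dish, 94 mm wide, 16 mm tall; origin under its middle.

How it is judged:
By the outcome, as a careful person would: the job done as asked, in the order asked, and still so for the second after the job is handed in, with the robot touching nothing.
It also fails if it takes over 72 s, if anything falls off the work surface, if the arm or the gripper's body presses on something with over 40 N, if the wrist force passes 120 N, or if a joint passes its speed limit or range.

## Working session

There is one attempt and no reset: what is moved stays moved. The work goes in short steps, Python scripts to look and compute and a shell command to move; the robot and the scene stay as the last step left them, time stands still between calls to the robot, and variables do not carry over. Pictures are saved under pics/ and viewed, at most 10 in all, crops included, and the job is handed in when it is done.

```bash
mkdir -p pics; python3 - <<'E'
from bench import robot, viewer
import cv2, numpy as np
for n in ("scene","top"):
    im=viewer.snapshot(n); cv2.imwrite(f"pics/{n}0.png",im[:,:,::-1]); c=viewer.calibration(n)
    print(n,{k:np.round(v,4).tolist() for k,v in c.items()})
o=robot.get_obs(); print({k:np.round(v,3).tolist() for k,v in o.items()})
E
```

```text
scene {'fx': 475.9173, 'fy': 475.9173, 'cx': 280.5454, 'cy': 210.5711, 'R': [[-0.859, -0.5113, -0.0238], [-0.2869, 0.5195, -0.8049], [0.4239, -0.6846, -0.593]], 't': [0.5056, 0.1823, 1.0223]}
top {'fx': 496.3779, 'fy': 496.3779, 'cx': 276.6976, 'cy': 205.499, 'R': [[0.0133, -0.9999, -0.0044], [-0.9794, -0.0122, -0.2017], [0.2016, 0.007, -0.9794]], 't': [0.0541, 0.5779, 1.405]}
{'time': 0.1, 'joint_positions': [-1.26, 0.088, 1.372, -0.0, 1.684, -0.103], 'qvel': [0.0, -0.002, -0.005, 0.001, -0.0, 0.001], 'joint_torque': [0.002, -34.125, -30.33, 0.072, 0.03, -0.0], 'tool_pos': [0.221, -0.503, 0.204], 'ee_rot': [-3.14, -0.0, 0.414], 'wrist_force': [0.521, 0.104, -0.022], 'wrist_torque': [0.021, -0.01, 0.027], 'finger_force': 0.0, 'width': 0.094}
```

View pics/scene0.png

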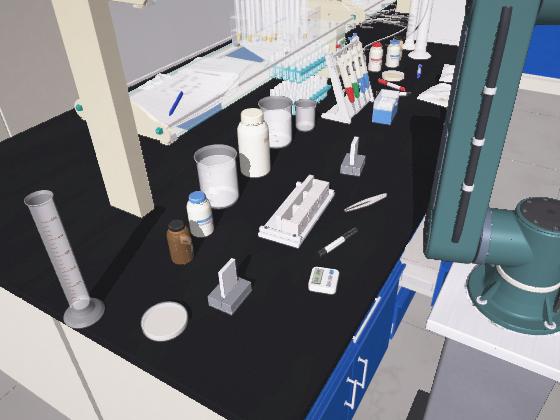

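View pics/top0.png

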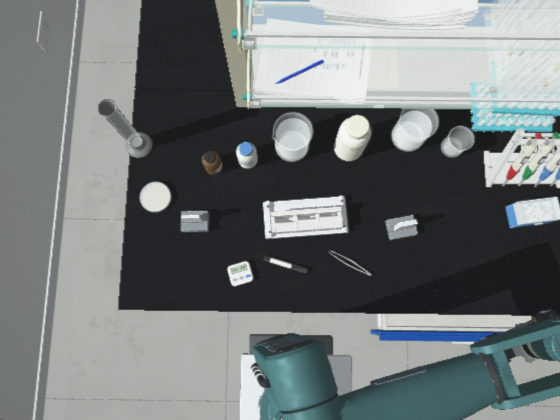

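The scene view shows two grey stands, at about (230,290) and (353,160), with the rack at (298,210). In the top view the stands are at (194,221) and (402,227) and the rack at (306,217). Next I'll zoom in on these three areas.

```bash
cat > h.py <<'E'
import numpy as np, cv2
from bench import robot, viewer
def ray(n,uv,z):
    c=viewer.calibration(n); R=np.array(c["R"]);t=np.array(c["t"])
    d=R.T@np.array([(uv[0]-c["cx"])/c["fx"],(uv[1]-c["cy"])/c["fy"],1]); o=-R.T@t
    return o+d*(z-o[2])/d[2]
def crop(im,x,y,w,h,s): return cv2.resize(im[y:y+h,x:x+w],None,fx=s,fy=s,interpolation=cv2.INTER_CUBIC)
E
python3 - <<'E'
from h import *
t=cv2.imread("pics/top0.png"); s=cv2.imread("pics/scene0.png")
a=np.hstack([crop(t,172,200,44,40,6),crop(t,380,207,44,40,6)])
b=np.hstack([crop(s,205,255,50,60,5),crop(s,330,130,50,60,5)])
b=np.hstack([b,np.zeros((300,28,3),np.uint8)])
c=crop(t,256,190,100,54,5.28); c=c[:, :528]
L=np.vstack([a,b]); print(L.shape,c.shape)
cv2.imwrite("pics/z1.png",L)
cv2.imwrite("pics/z2.png",crop(t,256,190,100,54,8))
E
```

```text
(540, 528, 3) (285, 528, 3)
```

View pics/z1.png

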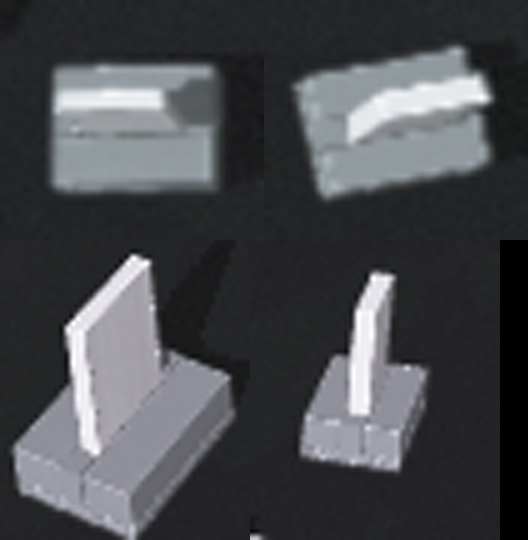

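View pics/z2.png

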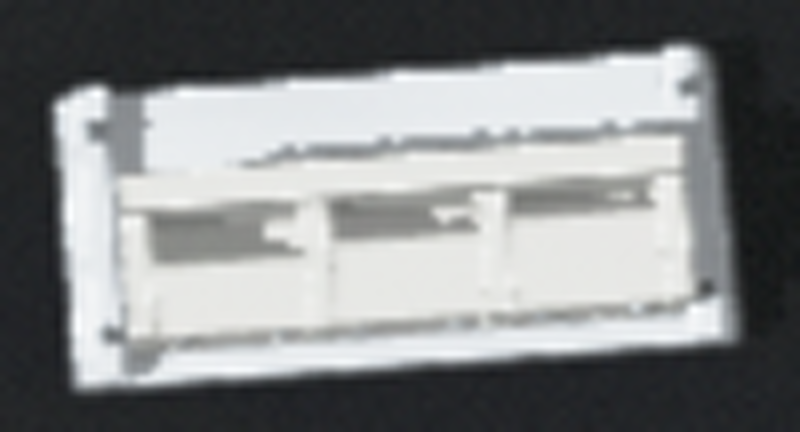

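```bash
python3 - <<'E'
from h import *
def P(l,off,s,z): return np.array([ray("top",(np.array(p)+.5)/s+off-.5,z) for p in l])[:,:2]
def yaw(a,b): d=a-b; return np.degrees(np.arctan2(-d[0],d[1]))
off=np.array([172,200]); off2=np.array([380-44,207])
L=P([(52,65),(218,65),(218,190),(52,190)],off,6,.028)
R=P([(295,85),(462,48),(490,160),(325,198)],off2,6,.028)
B=P([(57,97),(705,50),(738,340),(75,388)],[256,190],8,.01)
for n,q in(("L",L),("R",R),("B",B)):
  print(n,q.mean(0).round(4),"yaw",yaw(q[0],q[1]).round(2),yaw(q[3],q[2]).round(2),"size",np.linalg.norm(q[0]-q[1]).round(3),np.linalg.norm(q[1]-q[2]).round(3))
print("plates",P([(110,99)],off,6,.096),P([(432,97)],off2,6,.096))
c=P([(120,175),(685,140)],[256,190],8,.065); d=P([(130,208),(683,172)],[256,190],8,.065)
print("backstop rear edge",c,"front",d,"yaw",yaw(c[0],c[1]),yaw(d[0],d[1]))
w=P([(315,340),(490,320)],[256,190],8,.055); print("land front posts",w)
E
```

```text
L [0.5337 0.3086] yaw 0.72 0.73 size 0.083 0.063
R [ 0.5227 -0.3102] yaw 13.28 13.67 size 0.086 0.058
B [ 0.5534 -0.0239] yaw 4.95 4.9 size 0.248 0.112
plates [[0.53556361 0.30927256]] [[ 0.52404173 -0.31234291]]
backstop rear edge [[ 0.55798119  0.07921555]
 [ 0.57363752 -0.12774508]] front [[ 0.5457403   0.07536499]
 [ 0.56167348 -0.12685985]] yaw 4.326117400704057 4.504996579338054
land front posts [[ 0.49937212  0.00714629]
 [ 0.50757395 -0.05682931]]
```

```bash
cat >> h.py <<'E'
from scipy.spatial.transform import Rotation as Ro
def go(x,y,z,psi):
    o=robot.get_obs(); R=Ro.from_euler('xyz',o["ee_rot"])
    T=Ro.from_euler('ZX',[psi,180],degrees=True)
    s=R.inv().apply(np.array([x,y,z])-o["tool_pos"])/.2
    w=np.degrees((R.inv()*T).as_rotvec())/30
    print("t",round(o["time"],2),"pos",o["tool_pos"].round(4) if hasattr(o["tool_pos"],"round") else o["tool_pos"],"rows",s.round(3),w.round(3),"F",np.round(o["wrist_force"],1),"w",np.round(o["width"],4))
E
python3 -c "
from h import *
go(.524,-.312,.2,103.5)"
```

```text
t 0.1 pos [ 0.221  -0.5031  0.2044] rows [ 1.771 -0.266  0.023] [-0.003 -0.003 -2.66 ] F [ 0.5  0.1 -0. ] w 0.0944
```

```bash
python3 -m handwheel '[[0.2,-0.03,0,0,0,-0.22],[0.4,-0.06,0,0,0,-0.44],[0.6,-0.09,0,0,0,-0.66],[0.8,-0.12,0,0,0,-0.88],[0.9,-0.13,0,0,0,-1],[0.9,-0.13,0,0,0,-1]]' -1; python3 -c "
from h import *
go(.524,-.312,.2,103.5)"
```

```text
time: 0.6
tool_pos: [0.3787, -0.4046, 0.2048]
ee_rot: [-3.141, -0.002, 0.945]
wrist_force: [-0.5, -0.4, -0.4]
width: 0.0938
finger_force: 0.0
t 0.6 pos [ 0.3787 -0.4046  0.2048] rows [0.801 0.318 0.025] [ 1.000e-03 -4.000e-03 -1.645e+00] F [-0.5 -0.4 -0.4] w 0.0938
```

```bash
python3 -m handwheel '[[0.2,0.08,0,0,0,-0.22],[0.4,0.16,0,0,0,-0.44],[0.6,0.24,0,0,0,-0.66],[0.8,0.32,0,0,0,-0.88],[0.8,0.32,0,0,0,-1],[0.8,0.32,0,0,0,-1]]'; python3 -m handwheel '[[0,0,0,0,0,-0.22],[0,0,0,0,0,-0.44],[0,0,0,0,0,-0.64],[0,0,0,0,0,-0.64],[0,0,0,0,0,-0.64]]'; python3 - <<'E'
from h import *
go(.524,-.312,.2,103.5)
t=viewer.snapshot("top")[:,:,::-1]; s=viewer.snapshot("scene")[:,:,::-1]
cv2.imwrite("pics/a1.png",np.hstack([crop(t,340,170,100,100,4),crop(s,300,90,100,100,4)]))
E
```

```text
time: 1.1
tool_pos: [0.5229, -0.3151, 0.2043]
ee_rot: [-3.14, -0.001, 1.464]
wrist_force: [0.6, 0.1, -1.1]
width: 0.094
finger_force: 0.0
time: 1.52
tool_pos: [0.5204, -0.3176, 0.2053]
ee_rot: [-3.141, 0.0, 1.79]
wrist_force: [0.3, 0.3, 0.4]
width: 0.0941
finger_force: 0.0
t 1.52 pos [ 0.5204 -0.3176  0.2053] rows [0.024 0.024 0.027] [-0.002  0.    -0.032] F [0.3 0.3 0.4] w 0.0941
```

View pics/a1.png

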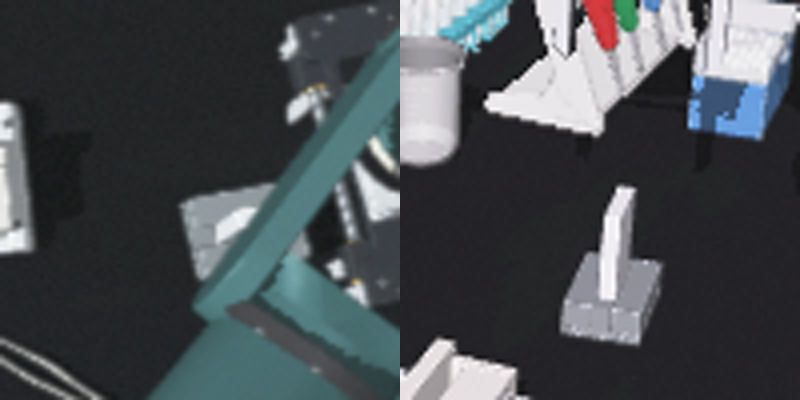

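The crop shows the two fingers (white tips near (560,30) and (715,40) in the right half) straddling the plate. The plate's top face centre is at about (618,206) in the crop. Next I'll cross-check the plate position by ray.

```bash
python3 - <<'E'
from h import *
print(ray("scene",(300+218/4,90+206/4),.096), ray("scene",(205+112/5,255+(290-240)/5),.096))
go(.523,-.311,.09,103.5)
E
```

```text
[ 0.51615934 -0.3065605   0.096     ] [0.5307039 0.306751  0.096    ]
t 1.62 pos [ 0.5209 -0.3172  0.2055] rows [0.028 0.017 0.577] [-0.001  0.    -0.028] F [-0.1 -0.5  0.2] w 0.094
```

```bash
python3 -m handwheel '[[0.01,0,0.15,0,0,-0.03],[0.02,0.01,0.3,0,0,-0.03],[0.03,0.015,0.45,0,0,-0.03],[0.03,0.015,0.6,0,0,-0.03],[0.03,0.015,0.7,0,0,-0.03],[0.03,0.015,0.7,0,0,-0.03],[0.03,0.015,0.7,0,0,-0.03]]'; python3 -m handwheel '[[0,0,0,0,0,0],[0,0,0,0,0,0],[0,0,0,0,0,0],[0,0,0,0,0,0],[0,0,0,0,0,0],[0,0,0,0,0,0],[0,0,0,0,0,0],[0,0,0,0,0,0]]' 0.57; python3 - <<'E'
from h import *
go(.5227,-.3102,.066,103.5)
t=viewer.snapshot("top")[:,:,::-1]; s=viewer.snapshot("scene")[:,:,::-1]
cv2.imwrite("pics/a2.png",np.hstack([crop(t,370,195,60,60,6.6),crop(s,320,110,60,60,6.6)]))
E
```

```text
time: 2.2
tool_pos: [0.5223, -0.3096, 0.0643]
ee_rot: [-3.139, -0.002, 1.81]
wrist_force: [-0.1, -0.2, 0.9]
width: 0.094
finger_force: 0.0
time: 2.87
tool_pos: [0.5234, -0.3098, 0.0655]
ee_rot: [3.142, 0.0, 1.812]
wrist_force: [-0.3, -0.0, -0.5]
width: 0.0442
finger_force: 0.0
t 2.87 pos [ 0.5234 -0.3098  0.0655] rows [-0.001 -0.004 -0.002] [0.   0.   0.01] F [-0.3 -0.  -0.5] w 0.0442
```

View pics/a2.png

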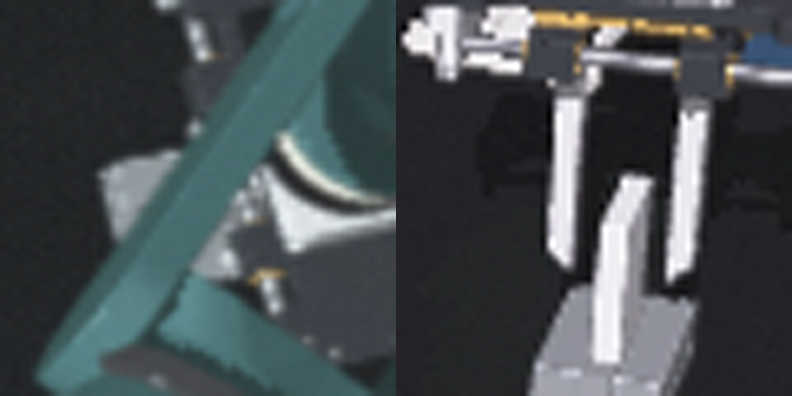

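The fingers (crop x 548–580 and 670–705) sit evenly either side of the plate (about 600–650). I'll close down to about 18 mm, check the force, then grip.

```bash
python3 -m handwheel '[[0,0,0,0,0,0],[0,0,0,0,0,0],[0,0,0,0,0,0],[0,0,0,0,0,0],[0,0,0,0,0,0],[0,0,0,0,0,0]]' 0.64;  python3 -m handwheel '[[0,0,0,0,0,0],[0,0,0,0,0,0],[0,0,0,0,0,0]]' 0.72; python3 -m handwheel '[[0,0,0,0,0,0],[0,0,0,0,0,0]]' 1
```

```text
time: 3.47
tool_pos: [0.5234, -0.3098, 0.0655]
ee_rot: [-3.142, 0.0, 1.812]
wrist_force: [-0.0, 0.4, 0.0]
width: 0.0167
finger_force: 0.0
time: 3.72
tool_pos: [0.5234, -0.3098, 0.0655]
ee_rot: [3.141, -0.0, 1.812]
wrist_force: [1.0, 0.7, -1.2]
width: 0.0134
finger_force: 1.1
time: 3.88
tool_pos: [0.5237, -0.3097, 0.0655]
ee_rot: [3.141, -0.0, 1.812]
wrist_force: [0.0, 0.6, -1.2]
width: 0.0126
finger_force: 30.0
```

```bash
python3 -m handwheel '[[0,0,-0.05,0,0,0],[0,0,-0.1,0,0,0],[0,0,-0.2,0,0,0],[0,0,-0.35,0,0,0],[0,0,-0.5,0,0,0],[0,0,-0.67,0,0,0],[0,0,-0.67,0,0,0],[0,0,-0.67,0,0,0]]'; python3 -c "
from h import *
go(.5275,-.0261,.2,94.7)"
```

```text
time: 4.55
tool_pos: [0.5241, -0.311, 0.2038]
ee_rot: [3.138, 0.006, 1.811]
wrist_force: [-0.4, -0.4, -1.7]
width: 0.0127
finger_force: 30.0
t 4.55 pos [ 0.5241 -0.311   0.2038] rows [1.38  0.356 0.012] [0.008 0.011 0.303] F [-0.4 -0.4 -1.7] w 0.0127
```

```bash
python3 -m handwheel '[[0.1,0.02,0,0,0,0.03],[0.25,0.06,0,0,0,0.06],[0.4,0.1,0,0,0,0.1],[0.55,0.14,0,0,0,0.15],[0.7,0.18,0,0,0,0.2],[0.85,0.22,0,0,0,0.25],[0.95,0.24,0,0,0,0.3],[0.95,0.24,0,0,0,0.3]]';python3 -m handwheel '[[0.1,0.02,0,0,0,0],[0.2,0.04,0,0,0,0],[0.3,0.06,0,0,0,0],[0.38,0.07,0,0,0,0],[0.43,0.08,0,0,0,0],[0.43,0.08,0,0,0,0],[0.43,0.08,0,0,0,0],[0.43,0.08,0,0,0,0]]'; python3 - <<'E'
from h import *
go(.5275,-.0261,.1195,94.7)
t=viewer.snapshot("top")[:,:,::-1]; s=viewer.snapshot("scene")[:,:,::-1]
cv2.imwrite("pics/a3.png",np.hstack([crop(t,256,185,100,100,4),crop(s,250,120,100,130,4)[:400]]))
E
```

```text
time: 5.22
tool_pos: [0.5231, -0.1099, 0.1977]
ee_rot: [-3.138, -0.003, 1.659]
wrist_force: [0.4, -0.2, -1.0]
width: 0.013
finger_force: 30.0
time: 5.88
tool_pos: [0.5331, -0.028, 0.1989]
ee_rot: [-3.14, 0.001, 1.654]
wrist_force: [-0.7, 0.1, -1.7]
width: 0.0129
finger_force: 30.0
t 5.88 pos [ 0.5331 -0.028   0.1989] rows [ 0.012 -0.027  0.397] [-0.002  0.002  0.002] F [-0.7  0.1 -1.7] w 0.0129
```

View pics/a3.png

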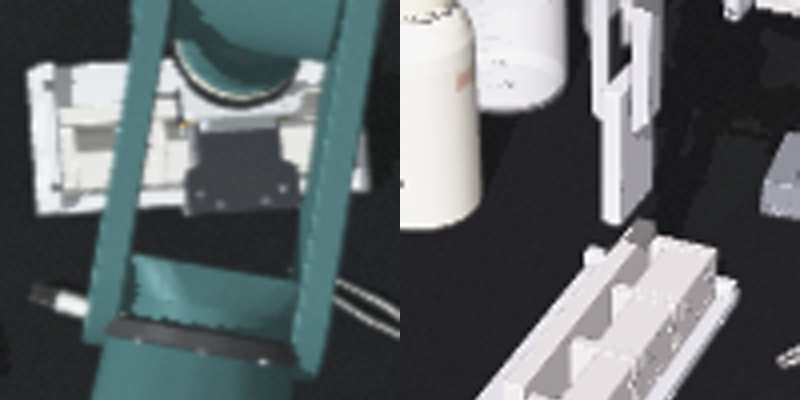

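The scene crop shows the plate (crop 603–652, lower edge near (615,222)) hanging upright above the rack. I'll lower it to just above the land, in front of the backstop.

```bash
python3 -m handwheel '[[0.012,-0.027,0.05,0,0,0],[0.012,-0.027,0.13,0,0,0],[0.012,-0.027,0.21,0,0,0],[0.012,-0.027,0.29,0,0,0],[0.012,-0.027,0.35,0,0,0],[0.012,-0.027,0.39,0,0,0],[0.012,-0.027,0.39,0,0,0],[0.012,-0.027,0.39,0,0,0]]'; python3 - <<'E'
from h import *
go(.5275,-.0261,.1195,94.7)
s=viewer.snapshot("scene")[:,:,::-1]
cv2.imwrite("pics/a4.png",crop(s,255,155,85,90,6.6))
E
```

```text
time: 6.65
tool_pos: [0.5278, -0.0252, 0.1214]
ee_rot: [-3.141, 0.0, 1.654]
wrist_force: [0.2, -0.0, -0.4]
width: 0.0128
finger_force: 30.0
t 6.65 pos [ 0.5278 -0.0252  0.1214] rows [-0.004 -0.002  0.01 ] [-0.001  0.     0.003] F [ 0.2 -0.  -0.4] w 0.0128
```

View pics/a4.png

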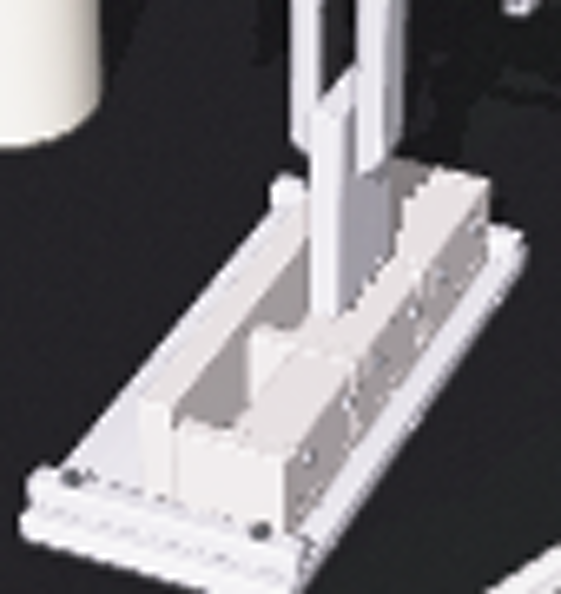

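The plate's lower left end (crop 313–340, y≈316) is over the middle slot, just past the divider at (290,335). I'll check its position along the row by ray.

```bash
python3 - <<'E'
from h import *
C=np.array([.5534,-.0239]); a=np.radians(4.7); M=np.array([[np.cos(a),np.sin(a)],[-np.sin(a),np.cos(a)]])
def f(n,u,v,z):
    p=ray("scene",(255+(u+.5)/6.6-.5,155+(v+.5)/6.6-.5),z); print(n,(M@(p[:2]-C)).round(4))
f("plate low rear",312,308,.0615);f("plate low front",340,318,.0615)
f("backstop top L rear",143,402,.065);f("backstop top L front",172,408,.065)
f("block front L top",287,458,.055);f("block front R top",490,182,.055)
f("div",248,338,.055);f("div r",290,345,.055)
o=robot.get_obs();print("tcp",M@(o["tool_pos"][:2]-C))
E
```

```text
plate low rear [-0.0231  0.0165]
plate low front [-0.0357  0.0182]
backstop top L rear [0.0075 0.1017]
backstop top L front [-0.004   0.1006]
block front L top [-0.0498  0.0988]
block front R top [-0.0498 -0.1042]
div [-0.005   0.0365]
div r [-0.0217  0.034 ]
tcp [-0.02510798  0.00079048]
```

```bash
python3 - <<'E'
from h import *
C=np.array([.5331,-.028]); a=np.radians(4.7); M=np.array([[np.cos(a),np.sin(a)],[-np.sin(a),np.cos(a)]])
for u,v in((603,218),(619,222),(653,188)):
    p=ray("scene",(250+(u-400+.5)/4-.5,120+(v+.5)/4-.5),.1394); print((M@(p[:2]-C)).round(4))
C=np.array([.5228,-.3115]);a=np.radians(13.5); M=np.array([[np.cos(a),np.sin(a)],[-np.sin(a),np.cos(a)]])
s=cv2.imread("pics/scene0.png");t=cv2.imread("pics/top0.png")
c=np.hstack([crop(s,338,130,28,50,11),crop(t,383,210,40,36,11)[:550]]) if 0 else None
E
```

```text
[0.0033 0.0152]
[-0.0076  0.0154]
[-0.011  -0.0301]
```

```bash
python3 -m handwheel '[[0.005,0.01,0.005,0,0,0],[0.015,0.03,0.01,0,0,0],[0.015,0.05,0.01,0,0,0],[0.015,0.05,0.01,0,0,0],[0.015,0.05,0.01,0,0,0]]'; for i in 1 ; do python3 -m handwheel '[[0,0.005,0,0,0,0],[0,0.01,0,0,0,0],[0,0.01,0,0,0,0]]'; python3 -m handwheel '[[0,0.005,0,0,0,0],[0,0.005,0,0,0,0]]'; done
```

```text
time: 7.12
tool_pos: [0.5379, -0.0209, 0.1197]
ee_rot: [3.141, 0.0, 1.655]
wrist_force: [-0.2, -0.2, -0.5]
width: 0.0125
finger_force: 30.0
time: 7.37
tool_pos: [0.5396, -0.0209, 0.1195]
ee_rot: [3.141, 0.0, 1.655]
wrist_force: [0.2, 0.1, -2.5]
width: 0.0131
finger_force: 30.0
time: 7.53
tool_pos: [0.5406, -0.0208, 0.1195]
ee_rot: [3.141, 0.0, 1.655]
wrist_force: [0.5, 0.6, -1.2]
width: 0.0126
finger_force: 30.0
```

```bash
python3 -m handwheel '[[0,0.005,0,0,0,0],[0,0.01,0,0,0,0],[0,0.01,0,0,0,0]]'|grep -E "pos|wrist"; python3 -m handwheel '[[0,0.005,0,0,0,0],[0,0.005,0,0,0,0]]'|grep -E "pos|wrist"
```

```text
tool_pos: [0.5427, -0.0206, 0.1195]
wrist_force: [-0.1, -1.0, -1.0]
tool_pos: [0.5436, -0.0205, 0.1195]
wrist_force: [-0.0, 0.1, -1.2]
```

```bash
python3 -m handwheel '[[0,0.005,0,0,0,0],[0,0.005,0,0,0,0]]'|grep -E "pos|wrist"
```

```text
tool_pos: [0.5446, -0.0204, 0.1195]
wrist_force: [0.2, 0.4, -1.2]
```

```bash
python3 -m handwheel '[[0,0.005,0,0,0,0],[0,0.005,0,0,0,0]]'|grep -E "pos|wrist"
```

```text
tool_pos: [0.5456, -0.0204, 0.1195]
wrist_force: [-0.6, 0.3, -2.3]
```

```bash
python3 -m handwheel '[[0,0.005,0,0,0,0],[0,0.005,0,0,0,0]]'|grep -E "pos|wrist"
```

```text
tool_pos: [0.5466, -0.0203, 0.1195]
wrist_force: [-0.5, 0.2, -2.0]
```

```bash
python3 -m handwheel '[[0,0.005,0,0,0,0],[0,0.005,0,0,0,0]]'|grep -E "pos|wrist"
```

```text
tool_pos: [0.547, -0.0203, 0.1194]
wrist_force: [-2.1, 0.0, -1.5]
```

```bash
python3 -m handwheel '[[0,-0.007,0,0,0,0],[0,-0.007,0,0,0,0],[0,-0.007,0.005,0,0,0],[0,-0.007,0.01,0,0,0],[0,-0.007,0.015,0,0,0],[0,-0.007,0.015,0,0,0]]'|grep -E "pos|wrist";python3 -m handwheel '[[0,0,0.005,0,0,0],[0,0,0.01,0,0,0],[0,0,0.01,0,0,0]]'|grep -E "pos|wrist"; python3 -m handwheel '[[0,0,0.005,0,0,0],[0,0,0.005,0,0,0]]'|grep -E "pos|wrist"
```

```text
tool_pos: [0.546, -0.0203, 0.1162]
wrist_force: [0.6, -0.7, -1.2]
tool_pos: [0.546, -0.0203, 0.1142]
wrist_force: [1.0, -0.2, -1.3]
tool_pos: [0.546, -0.0203, 0.1133]
wrist_force: [-0.1, -0.8, -1.7]
```

```bash
python3 -m handwheel '[[0,0,0.005,0,0,0],[0,0,0.005,0,0,0]]'|grep -E "pos|wrist";python3 -m handwheel '[[0,0,0.005,0,0,0],[0,0,0.005,0,0,0]]'|grep -E "pos|wrist"
```

```text
tool_pos: [0.546, -0.0203, 0.1123]
wrist_force: [-0.9, 0.5, -1.9]
tool_pos: [0.546, -0.0204, 0.1113]
wrist_force: [-0.0, 0.6, -1.2]
```

```bash
python3 -m handwheel '[[0,0,0.01,0,0,0],[0,0,0.02,0,0,0],[0,0,0.03,0,0,0],[0,0,0.035,0,0,0]]'|grep -E "pos|wrist";python3 -m handwheel '[[0,0,0.008,0,0,0],[0,0,0.015,0,0,0],[0,0,0.015,0,0,0]]'|grep -E "pos|wrist";python3 -m handwheel '[[0,0,0.008,0,0,0],[0,0,0.015,0,0,0],[0,0,0.015,0,0,0]]'|grep -E "pos|wrist"
```

```text
tool_pos: [0.5458, -0.0203, 0.1039]
wrist_force: [-1.0, -0.5, -1.6]
tool_pos: [0.5459, -0.0203, 0.101]
wrist_force: [-0.5, -0.6, -1.2]
tool_pos: [0.5466, -0.0203, 0.0988]
wrist_force: [1.6, -0.1, -0.6]
```

```bash
for i in 1 2; do :; done; python3 -m handwheel '[[0,0,0.01,0,0,0],[0,0,0.02,0,0,0],[0,0,0.02,0,0,0]]'|grep -E "pos|wrist";python3 -m handwheel '[[0,0,0.01,0,0,0],[0,0,0.02,0,0,0],[0,0,0.02,0,0,0]]'|grep -E "pos|wrist|width"
```

```text
tool_pos: [0.5468, -0.0205, 0.0968]
wrist_force: [-2.3, 0.2, 7.0]
tool_pos: [0.5468, -0.0207, 0.0925]
wrist_force: [-0.4, -0.1, 5.3]
width: 0.0128
```

```bash
python3 -m handwheel '[[0,0,0.015,0,0,0],[0,0,0.03,0,0,0],[0,0,0.045,0,0,0],[0,0,0.055,0,0,0],[0,0,0.055,0,0,0]]'|grep -E "pos|wrist";python3 -m handwheel '[[0,0,0.005,0,0,0],[0,0,0.01,0,0,0],[0,0,0.01,0,0,0]]'|grep -E "pos|wrist|width"
```

```text
tool_pos: [0.5468, -0.0209, 0.081]
wrist_force: [-0.8, -1.0, 3.6]
tool_pos: [0.5469, -0.0209, 0.0794]
wrist_force: [-0.3, -2.6, 6.7]
width: 0.0127
```

```bash
python3 -m handwheel '[[0,0,0.005,0,0,0],[0,0,0.005,0,0,0]]'|grep -E "pos|wrist";python3 -m handwheel '[[0,0,0.005,0,0,0],[0,0,0.005,0,0,0]]'|grep -E "pos|wrist|width"
```

```text
tool_pos: [0.5469, -0.0209, 0.0794]
wrist_force: [-2.6, -0.6, 10.6]
tool_pos: [0.547, -0.0209, 0.0794]
wrist_force: [-4.0, -1.3, 13.8]
width: 0.0128
```

```bash
python3 -m handwheel '[[0,0,-0.01,0,0,0],[0,0,-0.01,0,0,0]]'|grep -E "wrist"; python3 -m handwheel '[[0,0,0,0,0,0],[0,0,0,0,0,0],[0,0,0,0,0,0],[0,0,0,0,0,0],[0,0,0,0,0,0],[0,0,0,0,0,0]]' 0.2|grep -E "wrist|width"; python3 -m handwheel '[[0,0,-0.05,0,0,0],[0,0,-0.15,0,0,0],[0,0,-0.3,0,0,0],[0,0,-0.45,0,0,0],[0,0,-0.6,0,0,0],[0,0,-0.7,0,0,0],[0,0,-0.7,0,0,0]]' -1|grep -E "wrist|width"; python3 -c "
from h import *
go(.534,.3085,.2,90.7)"
```

```text
wrist_force: [-0.6, -0.7, 8.2]
wrist_force: [-0.3, 0.3, -0.4]
width: 0.0374
wrist_force: [-0.0, 0.3, 0.7]
width: 0.081
t 13.45 pos [ 0.5487 -0.0206  0.2246] rows [1.646 0.063 0.119] [0.022 0.004 0.137] F [-0.   0.3  0.7] w 0.081
```

```bash
python3 -m handwheel '[[0.1,0,0,0,0,0.03],[0.25,0.01,0,0,0,0.06],[0.4,0.02,0,0,0,0.1],[0.55,0.02,0,0,0,0.13],[0.7,0.03,0,0,0,0.13],[0.85,0.03,0,0,0,0.13],[1,0.04,0,0,0,0.13],[1,0.04,0,0,0,0.13]]'|grep pos;python3 -m handwheel '[[0.15,0.01,0,0,0,0],[0.3,0.01,0,0,0,0],[0.45,0.02,0,0,0,0],[0.57,0.02,0,0,0,0],[0.65,0.02,0,0,0,0],[0.65,0.02,0,0,0,0],[0.65,0.02,0,0,0,0]]'|grep pos; python3 - <<'E'
from h import *
go(.534,.3085,.066,90.7)
t=viewer.snapshot("top")[:,:,::-1]; s=viewer.snapshot("scene")[:,:,::-1]
cv2.imwrite("pics/a5.png",np.hstack([crop(s,265,150,75,90,6)[:540],crop(s,205,235,50,90,6)]))
E
```

```text
tool_pos: [0.536, 0.1844, 0.2162]
tool_pos: [0.5391, 0.3092, 0.2167]
t 14.7 pos [0.5391 0.3092 0.2167] rows [-0.002 -0.025  0.753] [-0.002  0.003  0.008] F [-0.3  0.  -0.2] w 0.0938
```

View pics/a5.png

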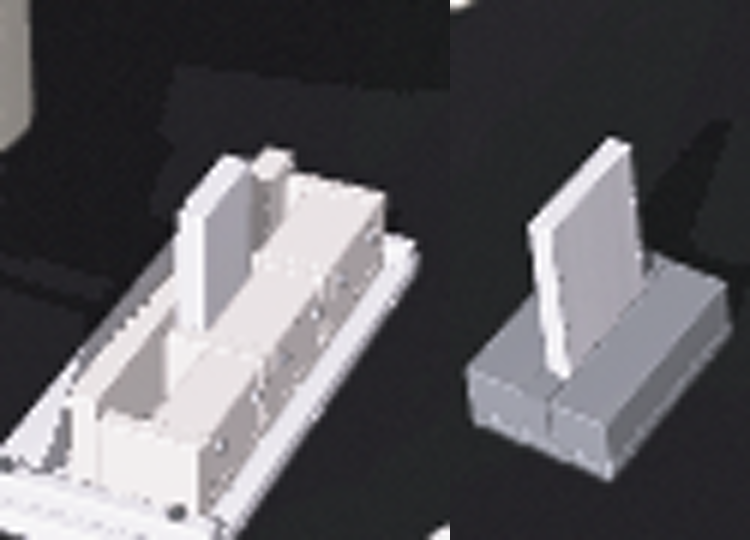

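The thick plate (crop 180–250, 155–325) is home in the middle slot. The thin plate's top face runs from (540,228) to (622,145) in the crop, and it is still upright in its stand.

```bash
python3 - <<'E'
from h import *
r=lambda u,v,x,y,z: ray("scene",(x+(u+.5)/6-.5,y+(v+.5)/6-.5),z)[:2].round(4)
print("thin top",r(541,228,205-75,235,.096),r(623,143,205-75,235,.096))
print("thick top",r(193,210,265,150,.11),r(236,160,265,150,.11))
E
```

```text
thin top [0.531  0.3326] [0.5315 0.2842]
thick top [ 0.542  -0.0063] [ 0.5449 -0.0491]
```

```bash
python3 -m handwheel '[[0,-0.01,0.1,0,0,0],[0.002,-0.022,0.25,0,0,0],[0.002,-0.022,0.4,0,0,0],[0.002,-0.022,0.55,0,0,0],[0.002,-0.022,0.68,0,0,0],[0.002,-0.022,0.753,0,0,0],[0.002,-0.022,0.753,0,0,0],[0.002,-0.022,0.753,0,0,0]]' 0.5 |grep -E "pos|width|wrist";  python3 -m handwheel '[[0,0,0,0,0,0],[0,0,0,0,0,0],[0,0,0,0,0,0],[0,0,0,0,0,0],[0,0,0,0,0,0],[0,0,0,0,0,0]]' 0.68|grep -E "pos|width|wrist"; python3 -m handwheel '[[0,0,0,0,0,0],[0,0,0,0,0,0],[0,0,0,0,0,0]]' 0.77|grep -E "pos|width|wrist|fing"
```

```text
tool_pos: [0.5347, 0.3084, 0.0664]
wrist_force: [-0.2, -0.5, 0.9]
width: 0.0441
tool_pos: [0.535, 0.3102, 0.0673]
wrist_force: [-0.4, -0.1, -0.4]
width: 0.0148
tool_pos: [0.5348, 0.31, 0.0668]
wrist_force: [-0.2, -0.8, -0.3]
width: 0.0111
finger_force: 0.0
```

```bash
python3 -m handwheel '[[0,0,0,0,0,0],[0,0,0,0,0,0],[0,0,0,0,0,0]]' 1|grep -E "pos|width|wrist|fing"; python3 -m handwheel '[[0,0,-0.05,0,0,0],[0,0,-0.1,0,0,0],[0,0,-0.2,0,0,0],[0,0,-0.35,0,0,0],[0,0,-0.5,0,0,0],[0,0,-0.65,0,0,0],[0,0,-0.77,0,0,0],[0,0,-0.77,0,0,0],[0,0,-0.77,0,0,0]]'|grep -E "pos|width|wrist|fing"
python3 -c "
from h import *
go(.5275,-.0862,.2,94.7)"
```

```text
tool_pos: [0.535, 0.31, 0.0667]
wrist_force: [1.3, 0.2, -1.2]
width: 0.009
finger_force: 30.0
tool_pos: [0.5351, 0.3104, 0.2233]
wrist_force: [-0.6, -0.3, -2.1]
width: 0.0089
finger_force: 30.0
t 17.22 pos [0.5351 0.3104 0.2233] rows [-1.983 -0.07   0.113] [ 0.006 -0.003 -0.126] F [-0.6 -0.3 -2.1] w 0.0089
```

```bash
python3 -m handwheel '[[-0.1,0,0,0,0,0],[-0.25,-0.01,0,0,0,-0.03],[-0.4,-0.02,0,0,0,-0.06],[-0.55,-0.03,0,0,0,-0.1],[-0.7,-0.04,0,0,0,-0.126],[-0.85,-0.04,0,0,0,-0.126],[-1,-0.05,0,0,0,-0.126],[-1,-0.05,0,0,0,-0.126]]'|grep pos;python3 -m handwheel '[[-0.15,0,0,0,0,0],[-0.3,0,0,0,0,0],[-0.45,0,0,0,0,0],[-0.6,0,0,0,0,0],[-0.75,0,0,0,0,0],[-0.88,0,0,0,0,0],[-0.95,0,0,0,0,0],[-0.95,0,0,0,0,0],[-0.95,0,0,0,0,0]]'|grep pos; python3 -c "
from h import *
go(.5289,-.0922,.1217,94.7)"
```

```text
tool_pos: [0.5262, 0.1051, 0.2179]
tool_pos: [0.5429, -0.0788, 0.2192]
t 18.63 pos [ 0.5429 -0.0788  0.2192] rows [-0.062 -0.074  0.488] [-0.005 -0.004 -0.002] F [ 0.6  0.4 -1.3] w 0.0088
```

```bash
python3 -m handwheel '[[-0.03,-0.04,0,0,0,0],[-0.062,-0.074,0,0,0,0],[-0.062,-0.074,0.1,0,0,0],[-0.062,-0.074,0.2,0,0,0],[-0.062,-0.074,0.3,0,0,0],[-0.062,-0.074,0.38,0,0,0],[-0.062,-0.074,0.44,0,0,0],[-0.062,-0.074,0.48,0,0,0],[-0.062,-0.074,0.48,0,0,0],[-0.062,-0.074,0.48,0,0,0]]'|grep -E "pos|wrist"; python3 - <<'E'
from h import *
go(.5289,-.0922,.1217,94.7)
s=viewer.snapshot("scene")[:,:,::-1]
cv2.imwrite("pics/a6.png",crop(s,270,150,70,60,10))
E
```

```text
tool_pos: [0.5298, -0.0929, 0.1252]
wrist_force: [0.3, -0.5, -1.2]
t 19.47 pos [ 0.5298 -0.0929  0.1252] rows [ 0.004 -0.004  0.017] [0. 0. 0.] F [ 0.3 -0.5 -1.2] w 0.0089
```

View pics/a6.png

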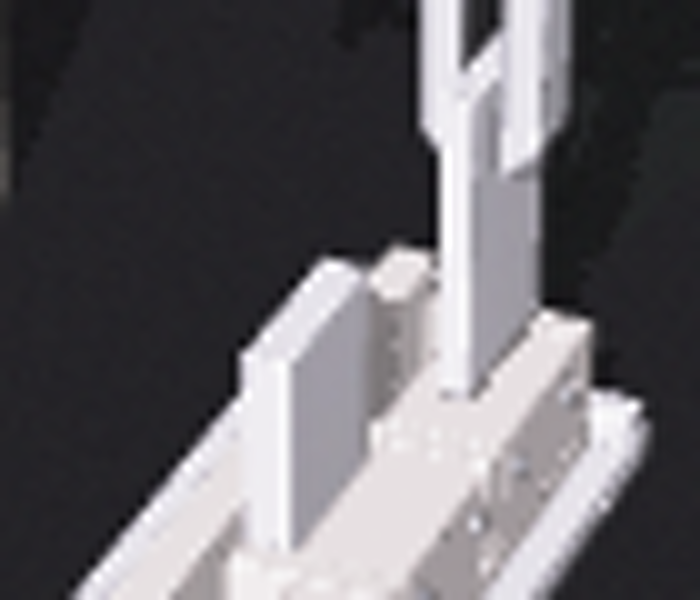

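The thin plate (crop 440–540, lower edge near (455,392) to (540,325)) hangs over the land in front of the narrow slot. The thick plate is at (240–370, 260–550). I'll compare their left ends by ray.

```bash
python3 - <<'E'
from h import *
C=np.array([.5534,-.0239]); a=np.radians(4.7); M=np.array([[np.cos(a),np.sin(a)],[-np.sin(a),np.cos(a)]])
def f(n,u,v,z):
    p=ray("scene",(270+(u+.5)/10-.5,150+(v+.5)/10-.5),z); print(n,(M@(p[:2]-C)).round(4))
f("thin low L front",470,395,.0645);f("thin low R",541,322,.0645)
f("thick L front at land",290,548,.055);f("thick top L front",290,365,.11);f("thick top R front",367,283,.11)
f("block R front",590,322,.055);f("div edge",380,425,.055)
o=robot.get_obs();print("tcp",M@(o["tool_pos"][:2]-C))
E
```

```text
thin low L front [-0.0375 -0.0463]
thin low R [-0.0414 -0.0867]
thick L front at land [-0.0173  0.0241]
thick top L front [-0.0167  0.0227]
thick top R front [-0.0191 -0.0199]
block R front [-0.0484 -0.1058]
div edge [-0.016  -0.0366]
tcp [-0.02868831 -0.06704423]
```

```bash
python3 -m handwheel '[[0.005,0.01,0.01,0,0,0],[0.005,0.03,0.022,0,0,0],[0.005,0.05,0.022,0,0,0],[0.005,0.07,0.022,0,0,0],[0.005,0.085,0.022,0,0,0],[0.005,0.095,0.022,0,0,0],[0.005,0.095,0.022,0,0,0],[0.005,0.095,0.022,0,0,0]]'|grep -E "pos|wrist"; python3 -m handwheel '[[0,0.005,0,0,0,0],[0,0.01,0,0,0,0],[0,0.01,0,0,0,0]]'|grep -E "pos|wrist"
```

```text
tool_pos: [0.5487, -0.0905, 0.1204]
wrist_force: [0.3, -0.5, -1.4]
tool_pos: [0.5507, -0.0904, 0.1205]
wrist_force: [0.4, -0.4, -0.9]
```

```bash
python3 -m handwheel '[[0,0.005,0,0,0,0],[0,0.005,0,0,0,0]]'|grep -E "pos|wrist";python3 -m handwheel '[[0,0.005,0,0,0,0],[0,0.005,0,0,0,0]]'|grep -E "pos|wrist"
```

```text
tool_pos: [0.5517, -0.0903, 0.1205]
wrist_force: [-0.2, -0.0, -1.6]
tool_pos: [0.5527, -0.0902, 0.1205]
wrist_force: [-0.7, -0.1, -1.1]
```

```bash
python3 -m handwheel '[[0,0.005,0,0,0,0],[0,0.005,0,0,0,0]]'|grep -E "pos|wrist"
```

```text
tool_pos: [0.5538, -0.0901, 0.1205]
wrist_force: [0.2, 0.3, -1.4]
```

```bash
python3 -m handwheel '[[0,0.005,0,0,0,0],[0,0.005,0,0,0,0]]'|grep -E "pos|wrist"
```

```text
tool_pos: [0.5548, -0.09, 0.1205]
wrist_force: [0.3, 0.4, -0.4]
```

```bash
python3 -m handwheel '[[0,0.003,0,0,0,0],[0,0.003,0,0,0,0]]'|grep -E "pos|wrist"
```

```text
tool_pos: [0.555, -0.09, 0.1204]
wrist_force: [-0.5, -0.3, -1.0]
```

```bash
python3 -m handwheel '[[0,0.003,0,0,0,0],[0,0.003,0,0,0,0]]'|grep -E "pos|wrist"
```

```text
tool_pos: [0.5552, -0.09, 0.1203]
wrist_force: [-2.6, -0.4, -0.5]
```

```bash
python3 -m handwheel '[[0,0.003,0,0,0,0],[0,0.003,0,0,0,0]]'|grep -E "pos|wrist"
```

```text
tool_pos: [0.5554, -0.09, 0.1202]
wrist_force: [-5.1, -0.7, 0.1]
```

```bash
python3 -m handwheel '[[0,-0.006,0,0,0,0],[0,-0.012,0,0,0,0],[0,-0.012,0,0,0,0],[0,-0.012,0.005,0,0,0],[0,-0.012,0.01,0,0,0],[0,-0.012,0.015,0,0,0],[0,-0.012,0.015,0,0,0]]'|grep -E "pos|wrist";python3 -m handwheel '[[0,0,0.005,0,0,0],[0,0,0.01,0,0,0],[0,0,0.01,0,0,0]]'|grep -E "pos|wrist"; python3 -m handwheel '[[0,0,0.005,0,0,0],[0,0,0.005,0,0,0]]'|grep -E "pos|wrist"
```

```text
tool_pos: [0.5541, -0.09, 0.1172]
wrist_force: [0.2, 0.0, -1.5]
tool_pos: [0.5539, -0.09, 0.1152]
wrist_force: [0.0, 1.0, -0.4]
tool_pos: [0.5539, -0.0901, 0.1143]
wrist_force: [-0.8, 0.4, -1.7]
```

```bash
python3 -m handwheel '[[0,0,0.005,0,0,0],[0,0,0.005,0,0,0]]'|grep -E "pos|wrist"
```

```text
tool_pos: [0.554, -0.09, 0.1133]
wrist_force: [0.5, 0.6, -0.8]
```

```bash
python3 -m handwheel '[[0,0,0.005,0,0,0],[0,0,0.005,0,0,0]]'|grep -E "pos|wrist"
```

```text
tool_pos: [0.5539, -0.09, 0.1123]
wrist_force: [0.2, 0.3, -3.2]
```

```bash
python3 -m handwheel '[[0,0,0.01,0,0,0],[0,0,0.02,0,0,0],[0,0,0.03,0,0,0],[0,0,0.035,0,0,0]]'|grep -E "pos|wrist";python3 -m handwheel '[[0,0,0.01,0,0,0],[0,0,0.02,0,0,0],[0,0,0.02,0,0,0]]'|grep -E "pos|wrist";python3 -m handwheel '[[0,0,0.008,0,0,0],[0,0,0.015,0,0,0],[0,0,0.015,0,0,0]]'|grep -E "pos|wrist"
```

```text
tool_pos: [0.5538, -0.09, 0.1049]
wrist_force: [0.2, 0.4, -1.5]
tool_pos: [0.5541, -0.0901, 0.1012]
wrist_force: [0.2, 0.2, -1.5]
tool_pos: [0.5549, -0.0902, 0.0995]
wrist_force: [0.5, -0.3, 2.3]
```

```bash
python3 -m handwheel '[[0,0,0.01,0,0,0],[0,0,0.02,0,0,0],[0,0,0.02,0,0,0]]'|grep -E "pos|wrist";python3 -m handwheel '[[0,0,0.01,0,0,0],[0,0,0.02,0,0,0],[0,0,0.02,0,0,0]]'|grep -E "pos|wrist"
```

```text
tool_pos: [0.5549, -0.0904, 0.0965]
wrist_force: [-1.0, 0.8, 6.2]
tool_pos: [0.5549, -0.0906, 0.092]
wrist_force: [-0.5, -0.5, 4.5]
```

Floor is expected at TCP z ≈ 0.0807.

```bash
python3 -m handwheel '[[0,0,0.015,0,0,0],[0,0,0.03,0,0,0],[0,0,0.045,0,0,0],[0,0,0.048,0,0,0],[0,0,0.048,0,0,0]]'|grep -E "pos|wrist";python3 -m handwheel '[[0,0,0.005,0,0,0],[0,0,0.01,0,0,0],[0,0,0.01,0,0,0]]'|grep -E "pos|wrist|width"
```

```text
tool_pos: [0.555, -0.0906, 0.0822]
wrist_force: [0.5, -0.4, 4.6]
tool_pos: [0.555, -0.0906, 0.0807]
wrist_force: [1.0, 0.0, 7.1]
width: 0.0086
```

```bash
python3 -m handwheel '[[0,0,0.005,0,0,0],[0,0,0.005,0,0,0]]'|grep -E "pos|wrist"
```

```text
tool_pos: [0.555, -0.0906, 0.0806]
wrist_force: [-1.0, 0.1, 11.1]
```

```bash
python3 -m handwheel '[[0,0,0.005,0,0,0],[0,0,0.005,0,0,0]]'|grep -E "pos|wrist"
```

```text
tool_pos: [0.5551, -0.0906, 0.0806]
wrist_force: [-3.5, 0.3, 14.2]
```

The plate is on the hard stop. I'll release it, retreat, and check the plate heights numerically.

```bash
python3 -m handwheel '[[0,0,-0.01,0,0,0],[0,0,-0.01,0,0,0]]'|grep -E "wrist"; python3 -m handwheel '[[0,0,0,0,0,0],[0,0,0,0,0,0],[0,0,0,0,0,0],[0,0,0,0,0,0],[0,0,0,0,0,0],[0,0,0,0,0,0]]' 0.2|grep -E "wrist|width"; python3 -m handwheel '[[0,0,-0.05,0,0,0],[0,0,-0.15,0,0,0],[0,0,-0.3,0,0,0],[0,0,-0.45,0,0,0],[0,0,-0.6,0,0,0],[0,0,-0.75,0,0,0],[0,0,-0.85,0,0,0],[0,0,-0.85,0,0,0],[0,0,-0.85,0,0,0]]'|grep -E "pos|wrist|width"; python3 - <<'E'
from h import *
s=viewer.snapshot("scene")[:,:,::-1]; b=cv2.imread("pics/a6.png")
cv2.imwrite("pics/final.png",crop(s,270,150,70,60,10))
c=viewer.calibration("scene");R=np.array(c["R"]);t=np.array(c["t"])
# expected top-face centres, scene offset from thick plate (-.0045,-.005)
for n,p in(("thick",(.547,-.0235,.11)),("thin",(.555,-.0906,.11))):
    q=R@np.array(p)+t; u,v=c["fx"]*q[0]/q[2]+c["cx"],c["fy"]*q[1]/q[2]+c["cy"]
    ui,vi=int(u),int(v); g=cv2.cvtColor(s,cv2.COLOR_BGR2GRAY)
    print(n,round(u,1),round(v,1)); print(g[vi-10:vi+12,ui-8:ui+14:1])
E
```

```text
wrist_force: [0.9, -0.0, 7.2]
wrist_force: [0.8, -0.3, 0.9]
width: 0.0374
tool_pos: [0.5547, -0.0902, 0.2507]
wrist_force: [-0.0, -1.0, -0.1]
width: 0.0375
thick 298.3 180.8
[[ 34  37  36  35  36  36  37  34  36  36  36  34  36  34  35  35 103 221
  229 229 182 157]
 [ 35  35  35  34  36  36  36  37  36  35  35  36  36  35  35  51 221 226
  227 198 160 156]
 [ 36  36  35  36  35  36  36  35  35  36  36  35  36  35  36 242 222 227
  215 164 157 156]
 [ 35  36  34  35  37  36  36  35  36  35  37  35  36  36  37 236 233 245
  170 156 157 156]
 [ 35  36  36  35  37  34  36  36  36  35  36  37  37  38  38 236 238 245
  166 156 156 156]
 [ 35  36  36  35  36  34  36  37  35  36  36  36  68  37  35 235 238 245
  165 155 156 155]
 [ 36  36  36  36  36  36  37  37  36  35  35 102 219 240 187 217 236 245
  165 156 157 156]
 [ 35  35  37  36  35  36  34  35  35  34  51 236 227 228 226 229 204 245
  165 156 157 156]
 [ 37  37  36  36  35  34  36  37  37  36 232 230 227 227 229 200 158 152
  155 157 157 155]
 [ 36  34  36  35  35  34  36  37  36 184 228 228 229 228 216 165 152 187
  157 157 158 1
[... 2484 characters left out ...]
0 156 157 155 157  53  37  35
   36  35  35  35]
 [ 36  35  36  35  36 242 222 227 215 164 157 156 157 155 156  53  36  38
   27  26  26  35]
 [ 37  35  36  36  37 236 233 245 170 156 157 156 158 155 156  51  37  28
   26  27  26  37]
 [ 36  37  37  38  38 236 238 245 166 156 156 156 156 154 155  51  28  25
   25  25  34  36]
 [ 36  36  68  37  35 235 238 245 165 155 156 155 155 153 155  51  27  28
   24  24  28  35]
 [ 35 102 219 240 187 217 236 245 165 156 157 156 156 154 155  47  27  26
   26  25  34  36]
 [ 51 236 227 228 226 229 204 245 165 156 157 156 156 154 155  46  26  26
   25  35  36  35]
 [232 230 227 227 229 200 158 152 155 157 157 155 156 154 155  45  25  25
   28  27  35  35]]
```

```bash
python3 -c "
from bench import robot
print(robot.get_obs()['time']); print(robot.close_job())"
```

```text
26.7333
the job is handed in; nothing more can be done
None
```

Job handed in at 26.7 s: the thick plate is home in the middle slot and the thin plate in the narrow slot (both reached the floor stop), with the wide slot empty.

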